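Turn the plaster mould over and clamp it in the vise

TASK

The rectangular plaster mould lies on the bench with its hollows face down. Turn it over and lay it flat, hollows up, on the bed of the vise between the jaws, about centred on them; plaster chips, so do not drop it or let it topple over. Then crank the vise handle until the sliding jaw grips the mould firmly, let go, and leave the other things where they are.

Things in the scene. Friction and masses are not known exactly. Their poses are not given: they have to be found in the camera images.
- mould: white plaster block 100 x 60 x 30 mm, about 0.22 kg. Origin at the block's centre; x along the length, y along the 60 mm width, z out of the face with two round hollows (46 and 30 mm across, 14 mm deep); its other face is plain. At the start z points down, the plain face is up. It can stand on its 60 x 30 mm ends.
- vise: steel machine vise, fixed, on a wooden riser board 120 x 180 x 30 mm. Origin on the bench under the middle of the fully open gap; x along the jaws, y along the screw towards the crank. Jaws: 70 mm wide (x), 22 thick, rising 15 above the bed. Fixed jaw's face at y = -43 mm. Screw axis at x = 0, z = 60 mm; a nut block at y = 79 to 95 mm rises to z = 70 mm.
- vise_bed (a point): middle of the flat bed on which the mould is to lie, in the middle of the fully open gap, 50 mm above the bench (jaw tops: 65 mm); the bed is 66 mm wide along the jaws
- vise_jaw: sliding jaw, 70 x 22 x 15 mm. Origin at the middle of the lower edge of its gripping face, on the bed; axes as the vise's. Fully open this face is at y = +43 mm of the vise (86 mm gap); it moves towards -y as it closes, down to a 54 mm gap. It starts 0 to 12 mm closed.
- crank (a joint): crank angle: 0 = fully open, handle straight up; range 0 to 6.7 rad, growing as the vise closes, 30 mm of jaw travel per turn (4.77 mm per rad). Handle centre in the vise's frame: x = -32 sin(angle), y = 144, z = 60 + 32 cos(angle) mm, so from the top it goes first towards -x. It stays where it is left.
- crank_handle (a point): centre of the crank's freely spinning wooden handle, a level cylinder 18 mm across and 46 mm long, parallel to the screw, sticking out away from the vise. The crank arm's outer face is 9 mm from the handle's inner end.
- disc_mould: bystander: round plaster mould, 92 mm across, 26 mm high, lying on the bench; origin at the centre of its underside
- bowl: bystander: white bowl, 90 mm across, 48 mm high; origin at the centre of its underside
- brush: bystander: brush lying on the bench along its own x; origin on its underside
Things that resemble listed ones, but are neither listed nor needed, are in the scene too. What is shaped like the mould but brown or pink is not meant.

How it is judged:
On the way:
1. the mould lies flat on the bed between the jaws with its hollows up (angle between mould's own z axis and vertical below 0.1 rad and z of mould in the frame of vise between 0.061 and 0.07 m and x of mould in the frame of vise between -0.03 and 0.03 m and y of mould in the frame of vise between -0.02 and 0.02 m), for 0.2 s.
At the end, for the whole second after the job is handed in: The mould lies flat (within 0.1 rad) on the vise bed with its hollows up, its centre within 30 mm of the jaws' middle along them, between the jaws and pressed by the sliding jaw with more than 3 N, at rest with the crank still; the disc mould, bowl and brush are within 30 mm of where they were (all of step 1 and contact force between vise_jaw and mould above 3 N and linear speed of mould below 0.02 m/s and velocity of joint crank between -0.1 and 0.1 rad/s and distance of each of disc_mould, bowl, brush from where it was at the start of the episode below 0.03 m); the robot touches nothing.
It fails at once if the mould is dropped (faster than 1.2 m/s) (linear speed of mould above 1.2 m/s).
It fails at once if the mould topples over (turns faster than 10 rad/s) (angular speed of mould above 10 rad/s).
It fails at once if a bystander is moved more than 40 mm (distance of any of disc_mould, bowl, brush from where it was at the start of the episode above 0.04 m).
It also fails if it takes over 72 s, if anything falls off the work surface, if the arm or the gripper's body presses on something with over 40 N, if the wrist force passes 120 N, or if a joint passes its speed limit or range.

ROBOT

A 6-joint arm with a two-finger parallel gripper is mounted at the origin on the work surface. World frame = base frame: x ahead of the robot, y to its left, z up, the work surface at z = 0. Lengths are in m, angles in rad, forces in N, time in s.
With the tool pointing down it reaches from about 0.3 to 0.85 m from the base axis. Payload 4.2 kg.
Tool frame: the origin (TCP) lies midway between the tips of the shut fingers; the grasp point (between the pads) lies 19 mm behind it (robot.grip_point_offset is the z of the grasp point in the tool frame, in m); z points along the fingers, y is the line along which they close (so a half turn about z gives the same grasp; the last joint's range is limited). The gripper opens to 91 mm and grips with 3 to 60 N. Pads are 32 mm wide; open, the fingers measure 118 mm over their backs; the gripper's body (76 mm by 178 mm) begins 60 mm behind the grasp point.
Start: joints at [-1.338, 0.32, 1.565, -0, 1.257, -0.02], TCP at [0.144, -0.557, 0.214] pointing down, gripper open.
Joint ranges: [-3.11, 3.11], [-0.84, 2.01], [0.21, 2.61], [-1.34, 4.49], [0.05, 2.63], [-2.56, 2.56]. Speed limits (rad/s): [2.57, 2.57, 3.14, 3.14, 3.14, 3.14].

INTERFACE

Orientations are given as a unit quaternion [w, x, y, z].
In Python, from bench import get_state, optics, job_done, spotter, robot gives the robot as it stands.
- The arm moves only by the shell command python3 -m jog 'ROWS' [FORCE]. ROWS is JSON, a list that holds one entry, the list of rows, each a list of 7 numbers: the shift along the tool's x, y, z normalised to -1 to 1, where 1 is 400 mm, then the turn, a rotation vector about the tool's x, y, z normalised to -1 to 1, where 1 is 120 degrees, then the closure, from -1 (fully open) to 1 (shut). In form: [[[x, y, z, rx, ry, rz, claw], ...]]. A call has 1 to 8 rows; each row shifts and turns the commanded pose from where the row before left it, along the tool's axes as they then stand; what a row does not reach is not made up. A row lasts 1/10 s, in which the tool goes at most 50 mm and 8.59 degrees, less where a joint would pass 70% of its speed; a pose out of reach is approached as far as the arm can. A call with a number of a shift or a turn outside -1 to 1 is refused whole. A call with a gripper value outside its range is refused whole. The fingers move at their own pace and stop on an object; FORCE is the grip in N (left out, the last holds). Time passes only in rows, so rows that do not move let the fingers close. It gives the time, the measured TCP pose, the force, the opening and the grip force at its end, in the units of the state.
- get_state(): the state, without advancing time (a new reading comes with each control period).
- optics.grab_frame(name): name is "scene" or "top"; returns a dict with "color" (400x640x3 uint8, blue, green, red), "fx", "fy", "cx", "cy" (pixels), "D" ([k1, k2, p1, p2, k3] as OpenCV has them; the pictures are not rectified), "world_to_cam" (4x4, takes a point from world to camera coordinates). Camera axes: x right, y up, looking along -z (the intrinsics and any distortion apply to the point x, -y, -z); pixel columns grow to the right and rows downward; lengths in m; the calibration is good to about 2 mm. A picture is of the moment at which its call begins. There is no depth.
- job_done(): hands the job in; it is judged then, once.
Trained networks look in a picture, given as the dict that the camera call returned (one of the last four; its "shot" number tells which), for a name from the list of things; names that differ only in an ending like _2 or _b are one class to them, and where a whole thing is asked for, a point or a joint stands for the part that bears it (a point fixed in the world has none). Each returns a list of dicts, best first, with "score" (0 to 1); they miss things now and then, are a little off and sometimes report something else, mostly with a low value. They report only what shows in the picture. A call takes as long as a camera call. They do not tell look-alikes from the thing itself.
- spotter.regions_of(picture, label): "mask" (400x640 bool, what is visible of it) and "box" ([left, top, right, bottom] in pixels, round what is visible of it).
The state is a dict: "time_s": time; "joint_pos": joint angles; "joint_vel": joint speeds; "tau": joint torques, N m; "eef_pos": TCP position; "ee_rot": TCP orientation; "contact_force": force on the tool from outside, world axes, zero at the start; "ft_torque": the same for the moment, N m; "finger_gap": opening from 0.0 (shut) to 1.0 (fully open); "finger_force": force on a finger pad.
Only numpy, scipy, OpenCV 4.12 (cv2) and the standard library are available. Lean on these libraries where they do the work, as an engineer would, in place of code of your own. Each camera call takes 0.05 s, during which the arm holds its last target. There are 200 camera calls.

## Working session

There is one attempt and no reset: what is moved stays moved. The work goes in short steps, Python scripts to look and compute and a shell command to move; the robot and the scene stay as the last step left them, time stands still between calls to the robot, and variables do not carry over. Pictures are saved under pics/ and viewed, at most 10 in all, crops included, and the job is handed in when it is done.

```bash
mkdir -p pics; ls
cat > h.py <<'E'
import numpy as np,cv2,json
from bench import get_state, optics, spotter, robot
from scipy.spatial.transform import Rotation as R
def K(p): return np.array([[p['fx'],0,p['cx']],[0,p['fy'],p['cy']],[0,0,1.]])
def ray(p,uv):
    n=cv2.undistortPoints(np.array(uv,float).reshape(-1,1,2),K(p),np.array(p['D'],float)).reshape(-1,2)
    T=np.array(p['world_to_cam']);d=np.c_[n[:,0],-n[:,1],-np.ones(len(n))]@T[:3,:3]
    return -T[:3,:3].T@T[:3,3],d
def atz(p,uv,z):
    c,d=ray(p,uv);return c+d*((z-c[2])/d[:,2])[:,None]
def proj(p,X):
    T=np.array(p['world_to_cam']);c=np.atleast_2d(X)@T[:3,:3].T+T[:3,3]
    return cv2.projectPoints((c*[1,-1,-1]).reshape(-1,1,3),np.zeros(3),np.zeros(3),K(p),np.array(p['D'],float))[0].reshape(-1,2)
def tri(p,a,q,b):
    c1,d1=ray(p,a);c2,d2=ray(q,b);out=[]
    for u,v in zip(d1,d2):
        s=np.linalg.lstsq(np.c_[u,-v],c2-c1,rcond=None)[0];out.append((c1+u*s[0]+c2+v*s[1])/2)
    return np.array(out)
def tool():
    s=get_state();return np.array(s['eef_pos']),R.from_quat(np.array(s['ee_rot'])[[1,2,3,0]]),s
E
python3 - <<'E'
from h import *
a=optics.grab_frame('scene');b=optics.grab_frame('top')
for n,p in(('scene',a),('top',b)):
    cv2.imwrite(f'pics/{n}0.png',p['color']); c,_=ray(p,[[320,200]]);print(n,c,p['fx'],p['D'])
    for l in('mould','vise','vise_jaw','crank_handle','crank','disc_mould','bowl','brush'):
        print(l,[(round(r['score'],2),[int(x) for x in r['box']]) for r in spotter.regions_of(p,l)])
E
```

```text
pics
scene [1.02150174 0.20410328 0.81293362] 379.8908392662293 [0.01182812 0.         0.         0.         0.        ]
mould [(0.79, [265, 184, 306, 213]), (0.77, [280, 128, 321, 162]), (0.7, [228, 112, 260, 140]), (0.6, [202, 205, 241, 249])]
vise [(0.91, [331, 200, 448, 271])]
vise_jaw [(0.65, [384, 217, 405, 248])]
crank_handle [(0.65, [415, 228, 451, 245])]
crank [(0.72, [416, 229, 450, 247])]
disc_mould [(0.78, [171, 149, 205, 179])]
bowl [(0.63, [229, 111, 263, 139])]
brush [(0.56, [264, 239, 330, 313])]
top [ 0.45835933 -0.08962283  1.14916188] 406.0759014265521 [-0.02908608  0.          0.          0.          0.        ]
mould [(0.98, [353, 126, 385, 169]), (0.75, [341, 250, 380, 274]), (0.62, [315, 183, 360, 215])]
vise [(0.72, [187, 178, 284, 221]), (0.27, [224, 185, 243, 211])]
vise_jaw [(0.66, [225, 184, 242, 210])]
crank_handle [(0.44, [186, 196, 217, 214])]
crank [(0.59, [186, 196, 216, 214])]
disc_mould [(0.86, [424, 178, 464, 205])]
bowl [(0.69, [407, 238, 437, 270])]
brush [(0.91, [263, 127, 331, 159]), (0.65, [424, 171, 462, 205])]
```

View pics/scene0.png

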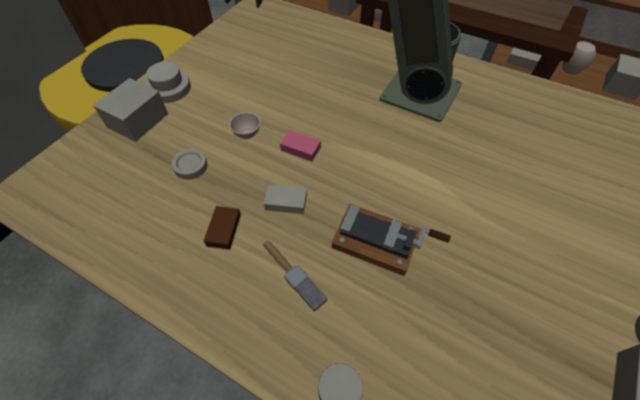

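View pics/top0.png

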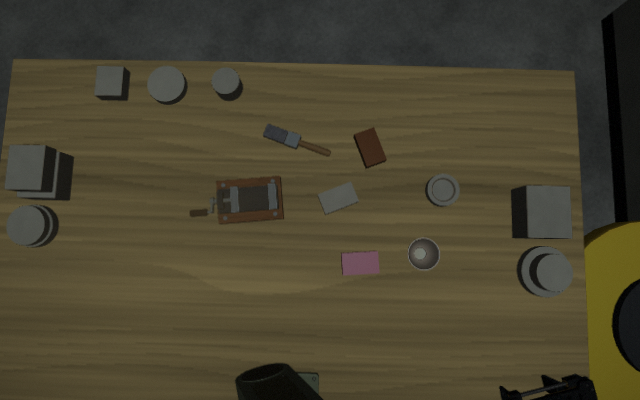

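The white block at scene (286,198), top (338,197), is the mould. The pink one at scene (300,145), top (360,263), and the brown one at scene (222,227), top (370,147), have the same shape but the wrong colour. The vise is at top (250,200) with its crank to image-left (198,212). The enlarged crops below check both.

Run:
```python
from h import *
a=optics.grab_frame('scene');b=optics.grab_frame('top')
def crop(p,x,y,w,h,s): 
    return cv2.resize(cv2.convertScaleAbs(p['color'][y:y+h,x:x+w],alpha=1.6),None,fx=s,fy=s,interpolation=cv2.INTER_CUBIC)
A=crop(a,255,170,200,110,4)[:,:800];B=crop(b,180,165,200,65,4)  # scene off(255,170) ; top off (180,165)
cv2.imwrite('pics/crop.png',cv2.resize(np.vstack([A,B]),None,fx=.85,fy=.85,interpolation=cv2.INTER_AREA))
# mould corners: bright, grey
def quad(p,c,w):
    im=p['color'].astype(int);m=((im.min(2)>0.45*im[c[1],c[0]].min()*1.5)&(im.max(2)-im.min(2)<40)).astype(np.uint8)
    n,l=cv2.connectedComponents(m);mm=(l==l[c[1],c[0]]).astype(np.uint8)
    k=max(cv2.findContours(mm,0,2)[0],key=cv2.contourArea)
    return mm,k
mb,kb=quad(b,(338,197),0);r=cv2.minAreaRect(kb);print('top rect',r,mb.sum());bx=cv2.boxPoints(r)
print(atz(b,bx,.03).round(4).tolist(), atz(b,[r[0]],.03))
ma,ka=quad(a,(286,195),0);print('scene',ma.sum(),cv2.boundingRect(ka),cv2.approxPolyDP(ka,3,True).reshape(-1,2).tolist())
print(b['color'][197,338],a['color'][195,286])
```

```text
top rect ((337.8793029785156, 196.9482879638672), (22.469135284423828, 36.21059036254883), 68.19859313964844) 807
[[0.59, -0.0862, 0.03], [0.63, -0.1789, 0.03], [0.5722, -0.2029, 0.03], [0.5326, -0.1107, 0.03]] [[ 0.58106912 -0.14461383  0.03      ]]
scene 834 (263, 184, 44, 24) [[267, 185], [263, 203], [303, 206], [306, 188]]
[83 89 87] [121 128 128]
```

View pics/crop.png

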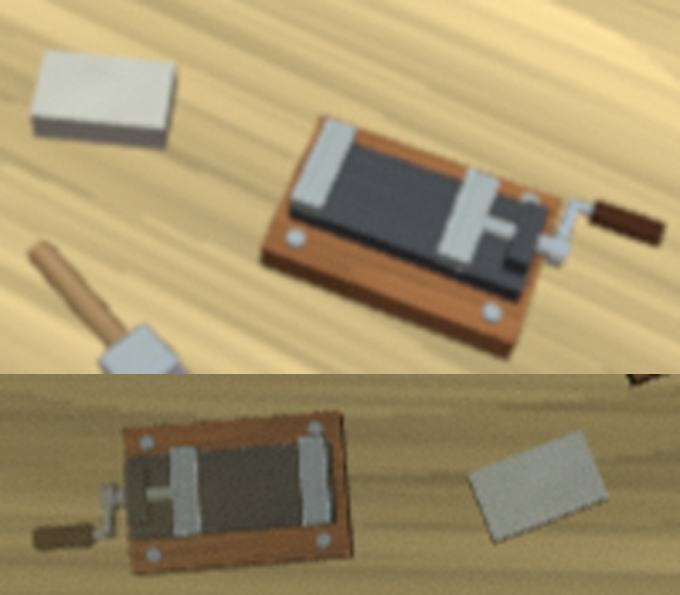

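```bash
cat > fit.py <<'E'
from h import *
from scipy.optimize import least_squares
a=optics.grab_frame('scene');b=optics.grab_frame('top')
S=lambda L:np.array([[255+(u+.5)/3.4-.5,170+(v+.5)/3.4-.5] for u,v in L])
T=lambda L:np.array([[180+(u+.5)/3.4-.5,165+(v-374+.5)/3.4-.5] for u,v in L])
# order: (-x,-y),(+x,-y),(+x,+y),(-x,+y) vise frame
fs=S([(325,121),(294,203),(325,209),(356,127)]);ft=T([(330,522),(327,437),(299,438),(303,525)])
js=S([(472,168),(440,252),(467,262),(498,175)]);jt=T([(200,533),(197,447),(170,450),(175,537)])
# board order same ; scene: -x is upper in scene image
bs=S([(325,117),(263,250),(510,345),(560,195)]);bt=T([(352,556),(341,411),(124,430),(132,573)])
hs=S([(595,213),(661,233)]);ht=T([(92,534),(34,538)])
ms=S([(43,53),(175,63),(165,132),(33,118)])
for n,s,t in(('fixed',fs,ft),('jaw',js,jt),('board',bs,bt),('handle',hs,ht)):
    X=tri(a,s,b,t);print(n,X.round(4).tolist())
sg=np.array([[-1,-1],[1,-1],[1,1],[-1,1]])
def model(q):
    x,y,w,yj,th,yb=q
    f=np.c_[sg[:,0]*.035,-.054+sg[:,1]*.011,np.full(4,.065)]
    j=np.c_[sg[:,0]*.035,yj+.011+sg[:,1]*.011,np.full(4,.065)]
    bd=np.c_[sg[:,0]*.06,yb+sg[:,1]*.09,np.full(4,.03)]
    h=np.array([[-.032*np.sin(th),.144+d,.06+.032*np.cos(th)] for d in(-.023,.023)])
    P=np.vstack([f,j,bd,h]);c,s=np.cos(w),np.sin(w)
    return np.c_[x+c*P[:,0]-s*P[:,1],y+s*P[:,0]+c*P[:,1],P[:,2]]
def res(q):
    X=model(q);return np.r_[(proj(a,X)-np.vstack([fs,js,bs,hs])).ravel(),(proj(b,X)-np.vstack([ft,jt,bt,ht])).ravel()]
best=min((least_squares(res,[.57,.1,0.05,.035,t0,.01],loss='soft_l1',x_scale=.01) for t0 in(.5,1.5,2.5)),key=lambda r:r.cost)
print('vise',best.x.round(4),'closure->angle',(.043-best.x[3])/.00477,'rms',np.sqrt(np.mean(res(best.x)**2)))
print(np.abs(res(best.x)).reshape(2,14,2).round(1).tolist())
# mould
mt=np.array([[359,205.],[325,190],[0,0],[0,0]])
def mres(q):
    x,y,w,z=q;P=np.array([[-.05,-.03],[.05,-.03],[.05,.03],[-.05,.03]]);c,s=np.cos(w),np.sin(w)
    X=np.c_[x+c*P[:,0]-s*P[:,1],y+s*P[:,0]+c*P[:,1],np.full(4,z)]
    out=[]
    for p,m in((a,ms),(b,mt)):
        d=np.linalg.norm(proj(p,X)[:,None]-m[None],axis=2);i=d.argmin(0);out.append((proj(p,X)[i]-m).ravel())
    return np.concatenate(out)
C=atz(b,[[337.88,196.95]],.03)[0]
mt=np.array(cv2.boxPoints(((337.88,196.95),(22.47,36.21),68.2)))
r=least_squares(mres,[C[0],C[1],-1.16,.03],x_scale=.01);print('mould',r.x.round(4),np.abs(r.fun).round(1))
p,o,s=tool();print(p,o.as_matrix().round(3).tolist(),s['finger_gap'])
E
python3 fit.py
```

```text
fixed [[0.5437, 0.0201, 0.0594], [0.6112, 0.0282, 0.0531], [0.6088, 0.0499, 0.0602], [0.5402, 0.0415, 0.0633]]
jaw [[0.5314, 0.1236, 0.063], [0.5999, 0.1304, 0.0603], [0.5975, 0.1501, 0.061], [0.5281, 0.1421, 0.0641]]
board [[0.5181, 0.0072, 0.0223], [0.6377, 0.0204, 0.0218], [0.6183, 0.1966, 0.0236], [0.5, 0.1828, 0.0309]]
handle [[0.5279, 0.2077, 0.0696], [0.5237, 0.2506, 0.0746]]
vise [0.5707 0.089  0.112  0.0367 1.1548 0.0126] closure->angle 1.3163552016238913 rms 0.7954190178043397
[[[0.7, 1.4], [1.0, 2.1], [1.0, 0.6], [0.4, 0.1], [1.1, 0.7], [1.0, 0.7], [0.7, 0.1], [0.5, 0.5], [1.4, 1.6], [1.5, 1.6], [1.4, 0.8], [0.5, 0.3], [0.9, 1.0], [0.4, 0.3]], [[0.1, 0.1], [1.1, 0.9], [1.0, 0.5], [0.3, 0.3], [0.3, 0.1], [0.4, 0.6], [0.6, 0.8], [0.5, 0.5], [0.1, 0.5], [0.2, 0.7], [0.6, 0.7], [0.4, 0.2], [0.1, 0.0], [0.2, 0.3]]]
mould [ 0.5813 -0.1443 -1.1582  0.0268] [0.5 0.  0.1 0.4 0.2 0.5 1.  0.  0.1 0.6 0.4 0.6 0.4 0.5 0.1 0.3]
[ 0.14381932 -0.55673966  0.21401487] [[0.968, 0.25, 0.0], [0.25, -0.968, -0.0], [0.0, 0.0, -1.0]] 0.9995329893988361
```

```bash
cat >> h.py <<'E'
U=lambda a:np.array([np.cos(a),np.sin(a),0])
def Rt(xaz,tilt):
    """tool x azimuth (with tool down), tilt = ry turn (+: tool z leans to tool x)"""
    x=U(xaz);z=np.array([0,0,-1.]);return R.from_matrix(np.c_[x,np.cross(z,x),z])*R.from_rotvec([0,tilt,0])
G=robot.grip_point_offset
def plan(grip,Rg,n=None,start=None):
    """constant row taking the tool to grip point/orientation in n rows; returns the pose"""
    if start is None: p,o,_=tool()
    else: p,o=start
    q=np.asarray(grip)-Rg.apply([0,0,G]);w=(o.inv()*Rg).as_rotvec()
    f=lambda n:np.linalg.solve(sum((o*R.from_rotvec(w*k/n)).as_matrix() for k in range(n)),q-p)
    if n is None:
        n=1
        while np.linalg.norm(f(n))>.048 or np.linalg.norm(w)/n>np.radians(8.4): n+=1
    v=f(n);row=np.r_[v/.4,w/n/np.radians(120)]
    m=p+sum(((o*R.from_rotvec(w*k/n)).apply(v) for k in range(n//2)),np.zeros(3))
    print(n,'rows',row.round(4).tolist(),'to',q.round(4),'mid',m.round(3));return q,Rg
E
python3 - <<'E'
from h import *
print(G,[d for d in dir(robot) if d[0]!='_'])
M=np.array([.5813,-.1443,0]);xa=np.radians(113.6)
g=M+.012*U(xa)
T=np.radians(-20);r=Rt(xa,T)
d=r.apply([0,0,1])
s=plan(g+[0,0,.028]-d*.12,r)
plan(g+[0,0,.028],r,4,s)
E
```

```text
-0.0188 ['PlanningError', 'grip_point_offset']
15 rows [0.1155, 0.0252, -0.0022, -0.0096, -0.0082, -0.0544] to [ 0.5626 -0.1016  0.1231] mid [ 0.443 -0.438  0.203]
4 rows [-0.0, 0.0, 0.075, 0.0, 0.0, 0.0] to [ 0.5791 -0.1392  0.0103] mid [ 0.571 -0.12   0.067]
```

```bash
python3 -m jog '[[[0.1155,0.0252,-0.0022,-0.0096,-0.0082,-0.0544,-1],[0.1155,0.0252,-0.0022,-0.0096,-0.0082,-0.0544,-1],[0.1155,0.0252,-0.0022,-0.0096,-0.0082,-0.0544,-1],[0.1155,0.0252,-0.0022,-0.0096,-0.0082,-0.0544,-1],[0.1155,0.0252,-0.0022,-0.0096,-0.0082,-0.0544,-1],[0.1155,0.0252,-0.0022,-0.0096,-0.0082,-0.0544,-1],[0.1155,0.0252,-0.0022,-0.0096,-0.0082,-0.0544,-1],[0.1155,0.0252,-0.0022,-0.0096,-0.0082,-0.0544,-1]]]'
python3 -m jog '[[[0.1155,0.0252,-0.0022,-0.0096,-0.0082,-0.0544,-1],[0.1155,0.0252,-0.0022,-0.0096,-0.0082,-0.0544,-1],[0.1155,0.0252,-0.0022,-0.0096,-0.0082,-0.0544,-1],[0.1155,0.0252,-0.0022,-0.0096,-0.0082,-0.0544,-1],[0.1155,0.0252,-0.0022,-0.0096,-0.0082,-0.0544,-1],[0.1155,0.0252,-0.0022,-0.0096,-0.0082,-0.0544,-1],[0.1155,0.0252,-0.0022,-0.0096,-0.0082,-0.0544,-1],[0,0,0,0,0,0,-1]]]'
cat > pre.py <<'E'
from h import *
M=np.array([.5813,-.1443,0]);xa=np.radians(113.6)
g=M+.012*U(xa)
r=Rt(xa,np.radians(-20));d=r.apply([0,0,1])
s=plan(g+[0,0,.028]-d*.045,r)
plan(g+[0,0,.028],r,None,s)
p,o,s=tool();print(p,s['time_s'],np.round(s['joint_pos'],2))
E
python3 pre.py
```

```text
time_s: 1.9
eef_pos: [0.4768, -0.4018, 0.197]
ee_rot: [0.086, 0.829, 0.55, -0.056]
contact_force: [1.0, -0.9, 0.4]
finger_gap: 0.997
finger_force: 0.0
time_s: 2.7
eef_pos: [0.5609, -0.0967, 0.1208]
ee_rot: [0.143, 0.537, 0.826, -0.096]
contact_force: [0.9, -0.6, -0.6]
finger_gap: 0.999
finger_force: 0.0
2 rows [-0.0072, -0.0004, 0.0932, -0.0005, -0.0007, 0.0017] to [ 0.5729 -0.1251  0.0526] mid [ 0.567 -0.111  0.087]
1 rows [0.0, -0.0, 0.1125, 0.0, 0.0, 0.0] to [ 0.5791 -0.1392  0.0103] mid [ 0.573 -0.125  0.053]
[ 0.56092084 -0.09672714  0.12080809] 2.7 [-0.01  0.33  1.86 -0.43  0.85 -0.16]
```

```bash
python3 -m jog '[[[-0.0072,-0.0004,0.0932,-0.0005,-0.0007,0.0017,-1],[-0.0072,-0.0004,0.0932,-0.0005,-0.0007,0.0017,-1],[0,0,0.056,0,0,0,-1],[0,0,0.056,0,0,0,-1],[0,0,0,0,0,0,-1]]]'
python3 -m jog '[[[0,0,0,0,0,0,1],[0,0,0,0,0,0,1],[0,0,0,0,0,0,1],[0,0,0,0,0,0,1],[0,0,0,0,0,0,1],[0,0,0,0,0,0,1]]]' 40
python3 - <<'E'
from h import *
p,o,s=tool();print(p,o.as_matrix()[:,1],np.linalg.norm(s['contact_force']),s['finger_force'],s['finger_gap']*.091)
p=optics.grab_frame('top');cv2.imwrite('pics/g1.png',cv2.resize(p['color'][130:260,250:430],None,fx=3,fy=3))
E
```

```text
time_s: 3.2
eef_pos: [0.5798, -0.1457, 0.0106]
ee_rot: [0.145, 0.543, 0.821, -0.096]
contact_force: [-1.1, 0.1, 0.8]
finger_gap: 1.001
finger_force: 0.0
time_s: 3.8
eef_pos: [0.5814, -0.1445, 0.0141]
ee_rot: [0.148, 0.542, 0.822, -0.095]
contact_force: [-2.8, 1.5, 6.3]
finger_gap: 0.654
finger_force: 40.0
[ 0.58138511 -0.14447236  0.01405965] [0.91921172 0.39373814 0.00448294] 7.057566794080479 40.001980974921025 0.05955193439138497
```

```bash
cat > stand.py <<'E'
from h import *
import json,sys
p,o,s=tool()
M=np.array([.5813,-.1443,.015]);long=U(np.radians(113.6))
off=o.inv().apply(M-p); Lx=o.inv().apply(long); Mz=o.inv().apply([0,0,-1.])
json.dump(dict(off=off.tolist(),Lx=Lx.tolist(),Mz=Mz.tolist()),open('g1.json','w'))
print('off',off.round(4),'Lx',Lx.round(3),'Mz',Mz.round(3))
# lift
s1=plan(p+o.apply([0,0,G])+[0,0,.09],o)
# standing: Lx up, Mz inward
az=np.arctan2(-.12,.48);inw=-U(az)
B=np.c_[Lx,Mz,np.cross(Lx,Mz)];W=np.c_[[0,0,1.],inw,np.cross([0,0,1.],inw)]
u,_,v=np.linalg.svd(W@B.T);Rg=R.from_matrix(u@v)
for h in(.06,.001):
    q=np.array([.48,-.12,.05+h])-Rg.apply(off); s1=plan(q+Rg.apply([0,0,G]),Rg,None,s1)
print('tool z',Rg.apply([0,0,1]).round(3),'y',Rg.apply([0,1,0]).round(3))
E
python3 stand.py
```

```text
off [-0.0002  0.     -0.001 ] Lx [ 0.938 -0.007 -0.346] Mz [ 0.346 -0.004  0.938]
2 rows [-0.0389, 0.0005, -0.1055, 0.0, 0.0, 0.0] to [ 0.5814 -0.1445  0.104 ] mid [ 0.581 -0.144  0.059]
13 rows [0.0187, -0.0105, 0.0075, 0.016, 0.0532, -0.0336] to [ 0.4791 -0.1198  0.1098] mid [ 0.536 -0.123  0.086]
2 rows [-0.0692, 0.0005, 0.0255, 0.0, 0.0, 0.0] to [ 0.4791 -0.1198  0.0508] mid [ 0.479 -0.12   0.08 ]
tool z [-0.91   0.229 -0.346] y [ 0.247  0.969 -0.007]
```

View pics/g1.png

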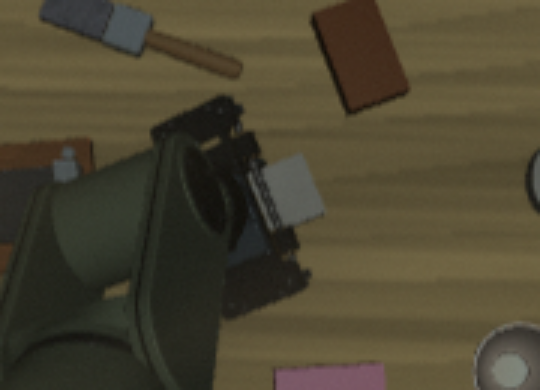

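```bash
python3 -m jog '[[[-0.0195,0.0003,-0.0528,0,0,0,1],[-0.0389,0.0005,-0.1055,0,0,0,1],[-0.0389,0.0005,-0.1055,0,0,0,1],[0,0,0,0,0,0,1]]]' 45
python3 -m jog '[[[0.0187,-0.0105,0.0075,0.016,0.0532,-0.0336,1],[0.0187,-0.0105,0.0075,0.016,0.0532,-0.0336,1],[0.0187,-0.0105,0.0075,0.016,0.0532,-0.0336,1],[0.0187,-0.0105,0.0075,0.016,0.0532,-0.0336,1],[0.0187,-0.0105,0.0075,0.016,0.0532,-0.0336,1],[0.0187,-0.0105,0.0075,0.016,0.0532,-0.0336,1],[0.0187,-0.0105,0.0075,0.016,0.0532,-0.0336,1],[0.0187,-0.0105,0.0075,0.016,0.0532,-0.0336,1]]]'
python3 -m jog '[[[0.0187,-0.0105,0.0075,0.016,0.0532,-0.0336,1],[0.0187,-0.0105,0.0075,0.016,0.0532,-0.0336,1],[0.0187,-0.0105,0.0075,0.016,0.0532,-0.0336,1],[0.0187,-0.0105,0.0075,0.016,0.0532,-0.0336,1],[0.0187,-0.0105,0.0075,0.016,0.0532,-0.0336,1],[0,0,0,0,0,0,1],[0,0,0,0,0,0,1]]]'
cat > st2.py <<'E'
from h import *
import json
g=json.load(open('g1.json'));off,Lx,Mz=(np.array(g[k]) for k in('off','Lx','Mz'))
p,o,s=tool();print(p,s['time_s'],np.round(s['joint_pos'],2),'mould up',o.apply(Lx).round(3),'z',o.apply(Mz).round(3),'c',(p+o.apply(off)).round(4))
az=np.arctan2(-.12,.48);inw=-U(az)
B=np.c_[Lx,Mz,np.cross(Lx,Mz)];W=np.c_[[0,0,1.],inw,np.cross([0,0,1.],inw)]
u,_,v=np.linalg.svd(W@B.T);Rg=R.from_matrix(u@v);s1=None
for h in(.02,.002):
    q=np.array([.48,-.12,.05+h])-Rg.apply(off); s1=plan(q+Rg.apply([0,0,G]),Rg,None,s1)
p=optics.grab_frame('scene');cv2.imwrite('pics/s1.png',cv2.resize(p['color'][100:280,190:430],None,fx=2.5,fy=2.5))
E
python3 st2.py
```

```text
time_s: 4.25
eef_pos: [0.5858, -0.1447, 0.1323]
ee_rot: [0.153, 0.543, 0.821, -0.092]
contact_force: [0.6, 0.9, -1.8]
finger_gap: 0.652
finger_force: 45.0
time_s: 5.05
eef_pos: [0.5184, -0.119, 0.1094]
ee_rot: [-0.319, 0.302, 0.898, 0.005]
contact_force: [-0.3, -0.4, -2.7]
finger_gap: 0.655
finger_force: 45.0
time_s: 5.75
eef_pos: [0.4793, -0.12, 0.1299]
ee_rot: [-0.568, 0.104, 0.814, 0.068]
contact_force: [0.4, 1.0, -2.0]
finger_gap: 0.654
finger_force: 45.0
[ 0.47927266 -0.11999532  0.12994982] 5.75 [-0.26  0.93  1.22 -0.02  2.21 -1.58] mould up [0.    0.001 1.   ] z [-0.97   0.242  0.   ] c [ 0.4802 -0.1202  0.1301]
2 rows [-0.0704, 0.0008, 0.0263, -0.0003, -0.0, -0.0002] to [ 0.4791 -0.1198  0.0698] mid [ 0.479 -0.12   0.1  ]
1 rows [-0.0422, 0.0003, 0.0156, 0.0, 0.0, 0.0] to [ 0.4791 -0.1198  0.0518] mid [ 0.479 -0.12   0.07 ]
```

View pics/s1.png

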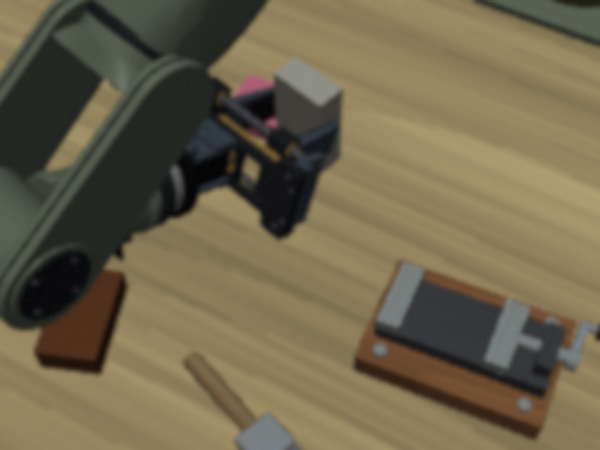

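The mould is held upright at crop (308,105), well clear of the vise at (460,350). I'll lower it in small steps until it touches the bench.

```bash
python3 -m jog '[[[-0.0704,0.0008,0.0263,-0.0003,0,-0.0002,1],[-0.0704,0.0008,0.0263,-0.0003,0,-0.0002,1],[-0.0211,0.0001,0.0078,0,0,0,1],[-0.0105,0,0.0039,0,0,0,1],[-0.005,0,0.0018,0,0,0,1],[0,0,0,0,0,0,1]]]'
python3 -m jog '[[[-0.005,0,0.0018,0,0,0,1],[0,0,0,0,0,0,1]]]'
python3 - <<'E'
from h import *
p,o,s=tool();print(p,s['contact_force'])
E
```

```text
time_s: 6.4
eef_pos: [0.4793, -0.12, 0.0567]
ee_rot: [-0.567, 0.104, 0.814, 0.069]
contact_force: [-0.9, 0.4, -2.6]
finger_gap: 0.659
finger_force: 45.0
time_s: 6.6
eef_pos: [0.4791, -0.1199, 0.054]
ee_rot: [-0.568, 0.103, 0.814, 0.069]
contact_force: [0.2, 0.4, -1.2]
finger_gap: 0.656
finger_force: 45.0
[ 0.47908419 -0.11992818  0.0539997 ] [ 0.18036302  0.36936085 -1.1860057 ]
```

```bash
for i in 1; do python3 -m jog '[[[-0.0035,0,0.0013,0,0,0,1],[0,0,0,0,0,0,1]]]' | grep -E 'pos|contact'
python3 -m jog '[[[-0.0035,0,0.0013,0,0,0,1],[0,0,0,0,0,0,1]]]'| grep -E 'pos|contact'
python3 -m jog '[[[-0.0024,0,0.0009,0,0,0,1],[0,0,0,0,0,0,1]]]'| grep -E 'pos|contact'; done
```

```text
eef_pos: [0.4789, -0.1199, 0.0521]
contact_force: [-0.1, 0.4, -2.0]
eef_pos: [0.4788, -0.1199, 0.0506]
contact_force: [0.0, 0.1, -1.0]
eef_pos: [0.4788, -0.1199, 0.0504]
contact_force: [2.3, 0.6, 2.5]
```

```bash
python3 -m jog '[[[-0.001,0,0.0004,0,0,0,1],[0,0,0,0,0,0,1],[0,0,0,0,0,0,1]]]' 5
python3 -m jog '[[[0,0,0,0,0,0,-0.4],[0,0,0,0,0,0,-0.5],[0,0,0,0,0,0,-0.7],[0,0,0,0,0,0,-1],[0,0,0,0,0,0,-1],[0,0,0,0,0,0,-1]]]' 45
python3 - <<'E'
from h import *
p,o,s=tool();print(p,s['contact_force'])
# retreat: along -z tool
r=o.apply([0,0,1]);print(r)
s1=plan(p+o.apply([0,0,G])-r*.09,o)
p=optics.grab_frame('scene');cv2.imwrite('pics/s2.png',cv2.resize(p['color'][100:280,190:430],None,fx=2.5,fy=2.5))
E
```

```text
time_s: 7.5
eef_pos: [0.4788, -0.1199, 0.0503]
ee_rot: [-0.569, 0.103, 0.813, 0.069]
contact_force: [2.0, -0.9, 4.6]
finger_gap: 0.656
finger_force: 5.0
time_s: 8.1
eef_pos: [0.4788, -0.1199, 0.049]
ee_rot: [-0.568, 0.103, 0.813, 0.069]
contact_force: [-0.4, 0.5, -0.1]
finger_gap: 0.997
finger_force: 0.0
[ 0.47883123 -0.11988802  0.04904832] [-0.42330408  0.45991586 -0.09928809]
[-0.91022869  0.22926457 -0.34484996]
2 rows [-0.0, 0.0, -0.1125, 0.0, 0.0, 0.0] to [ 0.5608 -0.1405  0.0801] mid [ 0.52  -0.13   0.065]
```

View pics/s2.png

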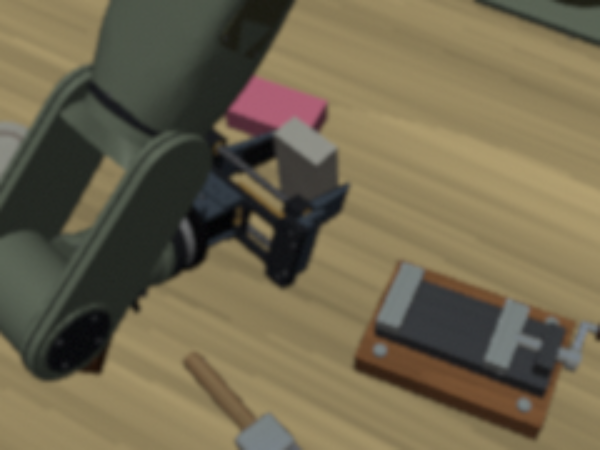

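```bash
python3 -m jog '[[[0,0,-0.04,0,0,0,-1],[0,0,-0.08,0,0,0,-1],[0,0,-0.12,0,0,0,-1],[0,0,0,0,0,0,-1]]]' | head -2
cat > up.py <<'E'
from h import *
p,o,s=tool();print(p,np.round(s['joint_pos'],2))
s1=plan(p+o.apply([0,0,G])+[-.02,0,.2],o)
az=np.arctan2(-.12,.479);c=np.array([.479,-.12,.05])
r=Rt(az+np.pi,np.radians(-30));d=r.apply([0,0,1])
g=c+[0,0,.0385]-.0045*U(az)
s1=plan(g-d*.14,r,None,s1);s1=plan(g,r,None,s1)
E
python3 up.py
```

```text
time_s: 8.55
eef_pos: [0.5706, -0.1431, 0.0829]
[ 0.57058491 -0.14305094  0.08293812] [-0.26  1.12  0.88 -0.02  2.35 -1.58]
5 rows [0.0969, -0.003, -0.0264, 0.0, 0.0, 0.0] to [ 0.5506 -0.1431  0.2829] mid [ 0.563 -0.143  0.163]
12 rows [0.0218, 0.001, 0.0327, -0.0002, -0.0689, -0.0002] to [ 0.4159 -0.1042  0.1935] mid [ 0.463 -0.118  0.271]
3 rows [-0.0, 0.0, 0.1167, 0.0, 0.0, 0.0] to [ 0.4838 -0.1212  0.0722] mid [ 0.438 -0.11   0.153]
```

```bash
python3 -m jog '[[[0.0969,-0.003,-0.0264,0,0,0,-1],[0.0969,-0.003,-0.0264,0,0,0,-1],[0.0969,-0.003,-0.0264,0,0,0,-1],[0.0969,-0.003,-0.0264,0,0,0,-1],[0.0969,-0.003,-0.0264,0,0,0,-1]]]'|head -2
python3 -m jog '[[[0.0218,0.001,0.0327,-0.0002,-0.0689,-0.0002,-1],[0.0218,0.001,0.0327,-0.0002,-0.0689,-0.0002,-1],[0.0218,0.001,0.0327,-0.0002,-0.0689,-0.0002,-1],[0.0218,0.001,0.0327,-0.0002,-0.0689,-0.0002,-1],[0.0218,0.001,0.0327,-0.0002,-0.0689,-0.0002,-1],[0.0218,0.001,0.0327,-0.0002,-0.0689,-0.0002,-1]]]'|head -2
python3 -m jog '[[[0.0218,0.001,0.0327,-0.0002,-0.0689,-0.0002,-1],[0.0218,0.001,0.0327,-0.0002,-0.0689,-0.0002,-1],[0.0218,0.001,0.0327,-0.0002,-0.0689,-0.0002,-1],[0.0218,0.001,0.0327,-0.0002,-0.0689,-0.0002,-1],[0.0218,0.001,0.0327,-0.0002,-0.0689,-0.0002,-1],[0.0218,0.001,0.0327,-0.0002,-0.0689,-0.0002,-1],[0,0,0,0,0,0,-1]]]'|head -2
cat > re.py <<'E'
from h import *
az=np.arctan2(-.12,.479);c=np.array([.479,-.12,.05])
r=Rt(az+np.pi,np.radians(-30));d=r.apply([0,0,1]);g=c+[0,0,.0385]-.0045*U(az)
p,o,s=tool();print(p,np.round(s['joint_pos'],2))
s1=plan(g-d*.12,r);s1=plan(g,r,4,s1)
a=optics.grab_frame('scene')
hh=np.array([(i,j,k) for i in(-.015,.015) for j in(-.03,.03) for k in(-.05,.05)])
X=c+hh[:,:1]*U(az)+hh[:,1:2]*U(az+np.pi/2)+hh[:,2:]*[0,0,1]
im=cv2.resize(a['color'][100:260,190:430],None,fx=3.3,fy=3.3,interpolation=cv2.INTER_CUBIC)
for u,v in proj(a,X): cv2.circle(im,(int((u-190)*3.3),int((v-100)*3.3)),2,(0,0,255),-1)
cv2.imwrite('pics/s3.png',im)
E
python3 re.py
```

```text
time_s: 9.05
eef_pos: [0.5476, -0.1422, 0.2839]
time_s: 9.65
eef_pos: [0.46, -0.1174, 0.2713]
time_s: 10.35
eef_pos: [0.4012, -0.0996, 0.1862]Traceback (most recent call last):
  File "re.py", line 1, in <module>
    from h import *
  File "h.py", line 1, in <module>
    import numpy as np,cv2,json
    from numpy.__config__ import show_config
    from numpy._core._multiarray_umath import (
    from . import (
    from .fromnumeric import any
    from . import _methods, overrides
    import pickle
    import re
  File "re.py", line 2, in <module>
    az=np.arctan2(-.12,.479);c=np.array([.479,-.12,.05])
NameError: name 'np' is not defined
```

Name clash with the `re` module; renaming the file.

```bash
mv re.py regrasp.py; rm -rf __pycache__/re.*; python3 regrasp.py
```

```text
[ 0.40116317 -0.09959291  0.18615233] [-0.29 -0.14  2.27  0.04  0.53 -1.64]
1 rows [-0.0445, -0.0022, 0.0516, 0.0003, -0.0193, -0.0006] to [ 0.4256 -0.1066  0.1761] mid [ 0.401 -0.1    0.186]
4 rows [0.0, -0.0, 0.075, 0.0, 0.0, 0.0] to [ 0.4838 -0.1212  0.0722] mid [ 0.455 -0.114  0.124]
```

View pics/s3.png

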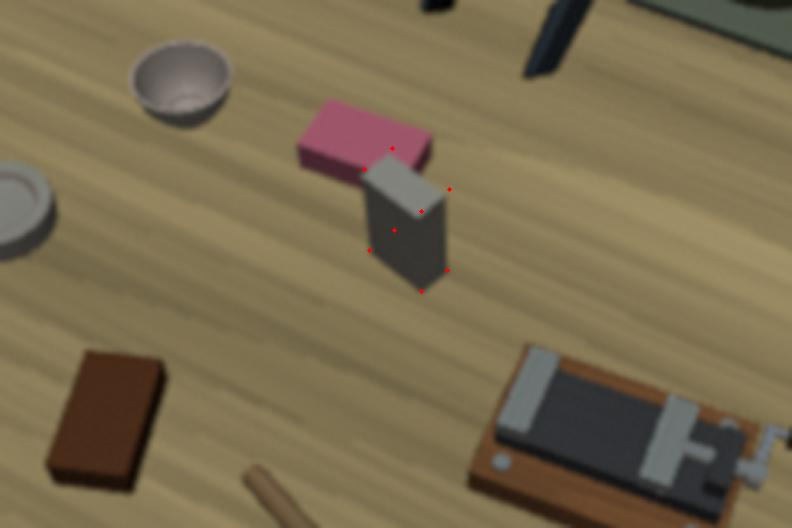

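Mould stands upright at crop (405,220), and the predicted corners match to about 1.5 px.

```bash
python3 -m jog '[[[-0.0445,-0.0022,0.0516,0.0003,-0.0193,-0.0006,-1],[0,0,0.075,0,0,0,-1],[0,0,0.075,0,0,0,-1],[0,0,0.075,0,0,0,-1],[0,0,0.055,0,0,0,-1],[0,0,0.02,0,0,0,-1],[0,0,0,0,0,0,-1]]]' | head -2
python3 regrasp.py
```

```text
time_s: 11.1
eef_pos: [0.5007, -0.1259, 0.0827]
[ 0.50066802 -0.12590299  0.08268793] [-0.28  0.2   2.31  0.19  0.1  -1.79]
3 rows [0.0158, 0.0004, -0.1, -0.0, 0.0029, 0.0001] to [ 0.4256 -0.1066  0.1761] mid [ 0.475 -0.119  0.114]
4 rows [0.0, -0.0, 0.075, 0.0, 0.0, 0.0] to [ 0.4838 -0.1212  0.0722] mid [ 0.455 -0.114  0.124]
```

```bash
sed -i 's/radians(-30)/radians(-17)/; s/^a=optics.*/print(s["contact_force"]); plan(g,r,2); raise SystemExit/' regrasp.py; python3 regrasp.py
```

```text
[ 0.50026255 -0.12582587  0.08335819] [-0.28  0.19  2.31  0.19  0.1  -1.79]
3 rows [0.0041, 0.0004, -0.0971, -0.0, 0.0392, 0.0001] to [ 0.4459 -0.1117  0.1853] mid [ 0.479 -0.12   0.116]
4 rows [-0.0, 0.0, 0.075, 0.0, 0.0, 0.0] to [ 0.48   -0.1202  0.0705] mid [ 0.463 -0.116  0.128]
[-0.2470287  -0.29059173  0.24846899]
2 rows [0.0308, 0.0006, 0.002, -0.0001, 0.0588, 0.0002] to [ 0.48   -0.1202  0.0705] mid [ 0.49  -0.123  0.076]
```

```bash
python3 -m jog '[[[0.0205,0.0004,0.0014,0,0.0392,0.0001,-1],[0.0205,0.0004,0.0014,0,0.0392,0.0001,-1],[0.0205,0.0004,0.0014,0,0.0392,0.0001,-1],[0,0,0,0,0,0,-1]]]' | head -2
python3 regrasp.py
```

```text
time_s: 11.55
eef_pos: [0.4809, -0.1208, 0.0729]
[ 0.48089783 -0.12076734  0.07293531] [-0.27  0.22  2.17  0.02  0.44 -1.61]
3 rows [0.0011, 0.0002, -0.0983, -0.0002, 0.0008, 0.0] to [ 0.4459 -0.1117  0.1853] mid [ 0.469 -0.118  0.11 ]
4 rows [-0.0, 0.0, 0.075, 0.0, 0.0, 0.0] to [ 0.48   -0.1202  0.0705] mid [ 0.463 -0.116  0.128]
[ 0.47469791 -0.61155394 -0.73296247]
2 rows [0.0021, 0.0004, 0.0025, -0.0003, 0.0012, 0.0001] to [ 0.48   -0.1202  0.0705] mid [ 0.48  -0.121  0.072]
```

Now on target, so I'll close the gripper and work out the lift and the turn over the vise.

```bash
python3 -m jog '[[[0.004,0.0008,0.005,-0.0003,0.001,0,-1],[0,0,0,0,0,0,-0.2],[0,0,0,0,0,0,0],[0,0,0,0,0,0,1],[0,0,0,0,0,0,1],[0,0,0,0,0,0,1],[0,0,0,0,0,0,1]]]' 50
cat > place.py <<'E'
from h import *
import sys
p,o,s=tool();print(p,np.round(s['joint_pos'],2))
try: g=json.load(open('g2.json'))
except FileNotFoundError:
    az=np.arctan2(-.12,.479);c=np.array([.479,-.12,.05])
    g=dict(off=o.inv().apply(c-p).tolist(),Lx=o.inv().apply([0,0,1.]).tolist(),Mz=o.inv().apply(-U(az)).tolist())
    json.dump(g,open('g2.json','w'))
off,Lx,Mz=(np.array(g[k]) for k in('off','Lx','Mz'))
print('off',off.round(4),'Lx',Lx.round(3),'Mz',Mz.round(3))
V=np.array([.5707,.089,0]);vx=U(.112);vy=U(.112+np.pi/2);yj=.0367
mid=(yj-.043)/2
B=np.c_[Lx,Mz,np.cross(Lx,Mz)];W=np.c_[vx,[0,0,1.],np.cross(vx,[0,0,1.])]
u,_,v=np.linalg.svd(W@B.T);Rg=R.from_matrix(u@v)
def pose(h,dx=.018): 
    q=V+dx*vx+mid*vy+[0,0,h]-Rg.apply(off);return q+Rg.apply([0,0,G])
E
cat > pl1.py <<'E'
from place import *
s1=plan(p+o.apply([0,0,G])+[.0,0,.15],o)
s1=plan(pose(.16),Rg,None,s1);s1=plan(pose(.068),Rg,None,s1)
print('tool z',Rg.apply([0,0,1]).round(3), 'TCP in vise',((s1[0]-V)@vx).round(4),((s1[0]-V)@vy).round(4))
E
python3 pl1.py
```

```text
time_s: 12.25
eef_pos: [0.4765, -0.1192, 0.0683]
ee_rot: [0.146, 0.121, 0.982, -0.018]
contact_force: [-1.3, -0.2, 1.1]
finger_gap: 0.654
finger_force: 50.0
[ 0.47653328 -0.11917312  0.06829208] [-0.27  0.23  2.18  0.02  0.44 -1.62]
off [ 0.0028 -0.0002  0.0183] Lx [-0.29  -0.    -0.957] Mz [ 0.957 -0.    -0.29 ]
4 rows [-0.0272, -0.0, -0.0897, 0.0, 0.0, 0.0] to [ 0.4765 -0.1192  0.2183] mid [ 0.477 -0.119  0.143]
11 rows [-0.0307, 0.0514, -0.0013, 0.0081, 0.0674, -0.0152] to [0.6071 0.0901 0.1626] mid [ 0.554 -0.03   0.217]
2 rows [-0.1101, 0.0, 0.0334, 0.0, 0.0, 0.0] to [0.6071 0.0901 0.0706] mid [0.607 0.09  0.117]
tool z [-0.951 -0.107 -0.29 ] TCP in vise 0.0363 -0.0029
```

```bash
sed -i 's/dx=.018/dx=.022/' place.py; python3 -m jog '[[[-0.009,0,-0.03,0,0,0,1],[-0.018,0,-0.06,0,0,0,1],[-0.0272,0,-0.0897,0,0,0,1],[-0.0272,0,-0.0897,0,0,0,1],[-0.0272,0,-0.0897,0,0,0,1],[0,0,0,0,0,0,1]]]'; python3 pl1.py
```

```text
time_s: 12.85
eef_pos: [0.4797, -0.1201, 0.2239]
ee_rot: [0.151, 0.121, 0.981, -0.019]
contact_force: [0.9, 0.2, -1.2]
finger_gap: 0.654
finger_force: 50.0
[ 0.47970138 -0.12006548  0.22394778] [-0.27  0.03  1.94  0.01  0.86 -1.61]
off [ 0.0028 -0.0002  0.0183] Lx [-0.29  -0.    -0.957] Mz [ 0.957 -0.    -0.29 ]
4 rows [-0.0282, -0.0, -0.0894, 0.0, 0.0, 0.0] to [ 0.4797 -0.1201  0.3739] mid [ 0.48  -0.12   0.299]
12 rows [-0.043, 0.0507, 0.0315, 0.0074, 0.0622, -0.014] to [0.6111 0.0906 0.1626] mid [ 0.597 -0.023  0.293]
2 rows [-0.1101, 0.0, 0.0334, 0.0, 0.0, 0.0] to [0.6111 0.0906 0.0706] mid [0.611 0.091 0.117]
tool z [-0.951 -0.107 -0.29 ] TCP in vise 0.0403 -0.0029
```

Run:
```python
from place import *
plan(pose(.16),Rg,13)
```

```text
[ 0.47970138 -0.12006548  0.22394778] [-0.27  0.03  1.94  0.01  0.86 -1.61]
off [ 0.0028 -0.0002  0.0183] Lx [-0.29  -0.    -0.957] Mz [ 0.957 -0.    -0.29 ]
13 rows [-0.0267, 0.0438, -0.0003, 0.0068, 0.0574, -0.0129] to [0.6111 0.0906 0.1626] mid [ 0.56  -0.029  0.221]
```

```bash
python3 -m jog '[[[-0.0267,0.0438,-0.0003,0.0068,0.0574,-0.0129,1],[-0.0267,0.0438,-0.0003,0.0068,0.0574,-0.0129,1],[-0.0267,0.0438,-0.0003,0.0068,0.0574,-0.0129,1],[-0.0267,0.0438,-0.0003,0.0068,0.0574,-0.0129,1],[-0.0267,0.0438,-0.0003,0.0068,0.0574,-0.0129,1],[-0.0267,0.0438,-0.0003,0.0068,0.0574,-0.0129,1],[-0.0267,0.0438,-0.0003,0.0068,0.0574,-0.0129,1]]]' | head -2
python3 -m jog '[[[-0.0267,0.0438,-0.0003,0.0068,0.0574,-0.0129,1],[-0.0267,0.0438,-0.0003,0.0068,0.0574,-0.0129,1],[-0.0267,0.0438,-0.0003,0.0068,0.0574,-0.0129,1],[-0.0267,0.0438,-0.0003,0.0068,0.0574,-0.0129,1],[-0.0267,0.0438,-0.0003,0.0068,0.0574,-0.0129,1],[-0.0267,0.0438,-0.0003,0.0068,0.0574,-0.0129,1],[0,0,0,0,0,0,1],[0,0,0,0,0,0,1]]]'
cat > pl2.py <<'E'
from place import *
import sys
s1=plan(pose(.09),Rg);s1=plan(pose(.067),Rg,3,s1)
print('mould z',o.apply(Mz).round(3),'c',(p+o.apply(off)).round(4),'vise',((p+o.apply(off)-V)@vx).round(4),((p+o.apply(off)-V)@vy).round(4))
if len(sys.argv)>1:
    a=optics.grab_frame('scene');c=p+o.apply(off);Ly=np.cross(Mz,Lx)
    hh=np.array([(i,j,k) for i in(-.05,.05) for j in(-.03,.03) for k in(-.015,.015)])
    X=c+o.apply(hh@np.array([Lx,Ly,Mz]))
    im=cv2.convertScaleAbs(cv2.resize(a['color'][140:290,300:470],None,fx=4,fy=4,interpolation=cv2.INTER_CUBIC),alpha=1.4)
    for u,v in proj(a,X): cv2.circle(im,(int((u-300)*4),int((v-140)*4)),2,(0,0,255),-1)
    cv2.imwrite(sys.argv[1],im)
E
python3 pl2.py pics/p1.png
```

```text
time_s: 13.55
eef_pos: [0.5691, -0.0107, 0.2073]
time_s: 14.35
eef_pos: [0.6071, 0.0919, 0.1532]
ee_rot: [-0.6, -0.046, 0.798, -0.032]
contact_force: [-0.1, -0.6, -2.0]
finger_gap: 0.651
finger_force: 50.0
[0.60708966 0.09188299 0.15315229] [ 0.12  1.15  0.69  0.02  2.59 -1.55]
off [ 0.0028 -0.0002  0.0183] Lx [-0.29  -0.    -0.957] Mz [ 0.957 -0.    -0.29 ]
2 rows [-0.074, -0.0024, 0.0167, 0.0002, -0.0031, 0.0007] to [0.6111 0.0906 0.0926] mid [0.609 0.091 0.123]
3 rows [-0.0183, 0.0, 0.0056, 0.0, 0.0, 0.0] to [0.6111 0.0906 0.0696] mid [0.611 0.091 0.085]
mould z [ 0.013 -0.002  1.   ] c [0.5889 0.0896 0.1508] vise 0.0182 -0.0014
```

View pics/p1.png

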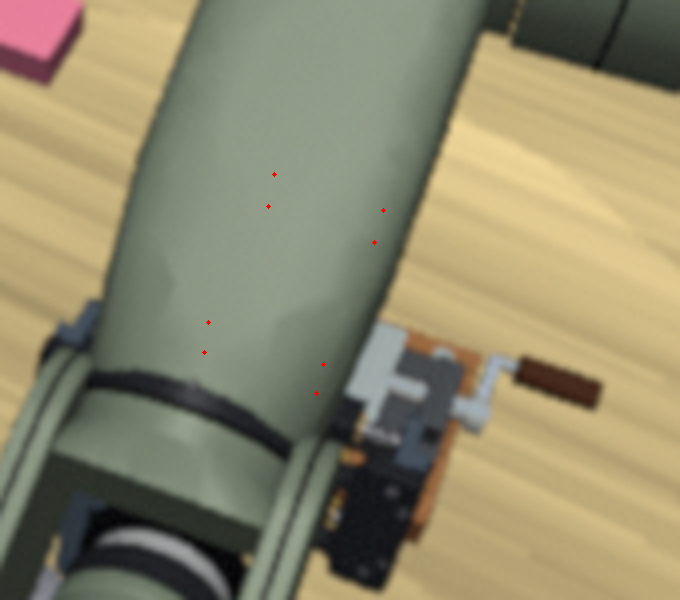

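```bash
python3 -m jog '[[[-0.05,-0.0016,0.0112,0.0001,-0.0021,0.0005,1],[-0.05,-0.0016,0.0112,0.0001,-0.0021,0.0005,1],[-0.05,-0.0016,0.0112,0.0001,-0.0021,0.0005,1],[0,0,0,0,0,0,1],[0,0,0,0,0,0,1]]]'; python3 pl2.py
```

```text
time_s: 14.9
eef_pos: [0.6114, 0.0902, 0.0946]
ee_rot: [-0.594, -0.045, 0.802, -0.033]
contact_force: [0.0, -0.1, -1.3]
finger_gap: 0.653
finger_force: 50.0
[0.6114145  0.09019624 0.09455892] [ 0.12  1.21  0.7   0.02  2.51 -1.55]
off [ 0.0028 -0.0002  0.0183] Lx [-0.29  -0.    -0.957] Mz [ 0.957 -0.    -0.29 ]
1 rows [-0.0045, 0.001, 0.0022, 0.0006, 0.0007, 0.0002] to [0.6111 0.0906 0.0926] mid [0.611 0.09  0.095]
3 rows [-0.0183, 0.0, 0.0056, 0.0, 0.0, 0.0] to [0.6111 0.0906 0.0696] mid [0.611 0.091 0.085]
mould z [-0.001 -0.001  1.   ] c [0.5933 0.088  0.0919] vise 0.0223 -0.0035
```

```bash
python3 -m jog '[[[-0.012,0.0006,0.0046,0,0,0,1],[-0.0183,0,0.0056,0,0,0,1],[-0.0183,0,0.0056,0,0,0,1],[-0.009,0,0.0028,0,0,0,1],[0,0,0,0,0,0,1]]]'|grep -E 'pos|cont'
python3 -m jog '[[[-0.0035,0,0.0011,0,0,0,1],[0,0,0,0,0,0,1]]]'|grep -E 'pos|cont'
python3 -m jog '[[[-0.0024,0,0.0008,0,0,0,1],[0,0,0,0,0,0,1]]]'|grep -E 'pos|cont'
```

```text
eef_pos: [0.611, 0.0907, 0.0712]
contact_force: [-1.3, 0.5, 0.4]
eef_pos: [0.6111, 0.0907, 0.0712]
contact_force: [-0.6, 0.3, 4.5]
eef_pos: [0.6111, 0.0907, 0.0711]
contact_force: [0.6, 0.3, 8.5]
```

```bash
python3 -m jog '[[[0,0,0,0,0,0,1],[0,0,0,0,0,0,1],[0,0,0,0,0,0,1]]]' 5 | tail -5
python3 -m jog '[[[0,0,0,0,0,0,1],[0,0,0,0,0,0,1]]]' 3 | tail -5
python3 -m jog '[[[0,0,0,0,0,0,-0.34],[0,0,0,0,0,0,-0.38],[0,0,0,0,0,0,-0.45],[0,0,0,0,0,0,-0.6],[0,0,0,0,0,0,-0.8],[0,0,0,0,0,0,-0.8]]]' 
python3 pl2.py
```

```text
eef_pos: [0.6115, 0.0906, 0.069]
ee_rot: [-0.593, -0.045, 0.803, -0.033]
contact_force: [3.6, 0.1, 4.2]
finger_gap: 0.66
finger_force: 5.0
eef_pos: [0.6113, 0.0906, 0.0679]
ee_rot: [-0.593, -0.045, 0.803, -0.033]
contact_force: [3.0, -0.2, 2.6]
finger_gap: 0.656
finger_force: 3.0
time_s: 16.9
eef_pos: [0.6112, 0.0907, 0.0683]
ee_rot: [-0.593, -0.045, 0.803, -0.033]
contact_force: [0.2, -0.2, -0.1]
finger_gap: 0.893
finger_force: 0.0
[0.6112442  0.09066183 0.068262  ] [ 0.12  1.23  0.7   0.02  2.48 -1.55]
off [ 0.0028 -0.0002  0.0183] Lx [-0.29  -0.    -0.957] Mz [ 0.957 -0.    -0.29 ]
1 rows [0.0583, -0.0001, -0.0174, 0.0004, 0.0018, 0.0002] to [0.6111 0.0906 0.0926] mid [0.611 0.091 0.068]
3 rows [-0.0183, 0.0, 0.0056, 0.0, 0.0, 0.0] to [0.6111 0.0906 0.0696] mid [0.611 0.091 0.085]
mould z [-0.004 -0.001  1.   ] c [0.5931 0.0884 0.0656] vise 0.0222 -0.0031
```

```bash
python3 -m jog '[[[0.02,0,-0.006,0,0,0,-0.8],[0.08,0,-0.025,0,0,0,-0.8],[0.1,0,-0.03,0,0,0,-0.8],[0.1,0,-0.03,0,0,0,-0.8],[0.1,0,-0.03,0,0,0,-0.8]]]' | head -2
cat > cr.py <<'E'
from h import *
p,o,s=tool();print(p,np.round(s['joint_pos'],2))
V=np.array([.5707,.089,0]);w=.112;vx=U(w);vy=U(w+np.pi/2)
def H(th,y=.147): return V-.032*np.sin(th)*vx+y*vy+[0,0,.06+.032*np.cos(th)]
r=Rt(w+np.pi/2,0)
E
python3 - <<'E'
from cr import *
s1=plan(H(1.25)+[0,0,.15],r,None);s1=plan(H(1.25),r,None,s1)
E
```

```text
time_s: 17.4
eef_pos: [0.5904, 0.0879, 0.2252]
[0.59038341 0.08793883 0.2252039 ] [ 0.12  1.05  0.73  0.02  2.63 -1.55]
14 rows [0.0215, 0.0168, 0.0191, -0.0331, -0.0332, 0.0458] to [0.5241 0.2317 0.2013] mid [0.528 0.151 0.24 ]
4 rows [0.0, 0.0, 0.0937, 0.0, 0.0, 0.0] to [0.5241 0.2317 0.0513] mid [0.524 0.232 0.126]
```

```bash
python3 -m jog '[[[0.0215,0.0168,0.0191,-0.0331,-0.0332,0.0458,-0.3],[0.0215,0.0168,0.0191,-0.0331,-0.0332,0.0458,-0.3],[0.0215,0.0168,0.0191,-0.0331,-0.0332,0.0458,-0.3],[0.0215,0.0168,0.0191,-0.0331,-0.0332,0.0458,-0.3],[0.0215,0.0168,0.0191,-0.0331,-0.0332,0.0458,-0.3],[0.0215,0.0168,0.0191,-0.0331,-0.0332,0.0458,-0.3],[0.0215,0.0168,0.0191,-0.0331,-0.0332,0.0458,-0.3]]]' | head -2
python3 -m jog '[[[0.0215,0.0168,0.0191,-0.0331,-0.0332,0.0458,-0.3],[0.0215,0.0168,0.0191,-0.0331,-0.0332,0.0458,-0.3],[0.0215,0.0168,0.0191,-0.0331,-0.0332,0.0458,-0.3],[0.0215,0.0168,0.0191,-0.0331,-0.0332,0.0458,-0.3],[0.0215,0.0168,0.0191,-0.0331,-0.0332,0.0458,-0.3],[0.0215,0.0168,0.0191,-0.0331,-0.0332,0.0458,-0.3],[0.0215,0.0168,0.0191,-0.0331,-0.0332,0.0458,-0.3],[0,0,0,0,0,0,-0.3]]]'
python3 - <<'E'
from cr import *
s1=plan(H(1.25)+[0,0,.1],r,None)
a=optics.grab_frame('scene');b=optics.grab_frame('top')
A=cv2.resize(a['color'][180:280,320:470],None,fx=4,fy=4,interpolation=cv2.INTER_CUBIC)
B=cv2.resize(b['color'][150:200+40,170:320],None,fx=4,fy=4,interpolation=cv2.INTER_CUBIC)
for im,q,ox,oy in((A,a,320,180),(B,b,170,150)):
    for u,v in proj(q,[H(1.15,.121),H(1.15,.167),H(1.32,.121),H(1.32,.167)]): cv2.circle(im,(int((u-ox)*4),int((v-oy)*4)),2,(0,255,0),-1)
cv2.imwrite('pics/c1.png',cv2.convertScaleAbs(np.vstack([A,B]),alpha=1.4))
E
```

```text
time_s: 18.1
eef_pos: [0.527, 0.1503, 0.2397]
time_s: 18.9
eef_pos: [0.5211, 0.2335, 0.2006]
ee_rot: [-0.001, 0.665, 0.747, -0.002]
contact_force: [-0.0, -0.4, -0.1]
finger_gap: 0.653
finger_force: 0.0
[0.52107377 0.2335361  0.2006485 ] [0.4  0.32 1.59 0.   1.23 0.28]
2 rows [-0.0027, 0.0037, 0.0617, -0.0012, 0.0001, 0.0009] to [0.5241 0.2317 0.1513] mid [0.523 0.233 0.176]
```

View pics/c1.png

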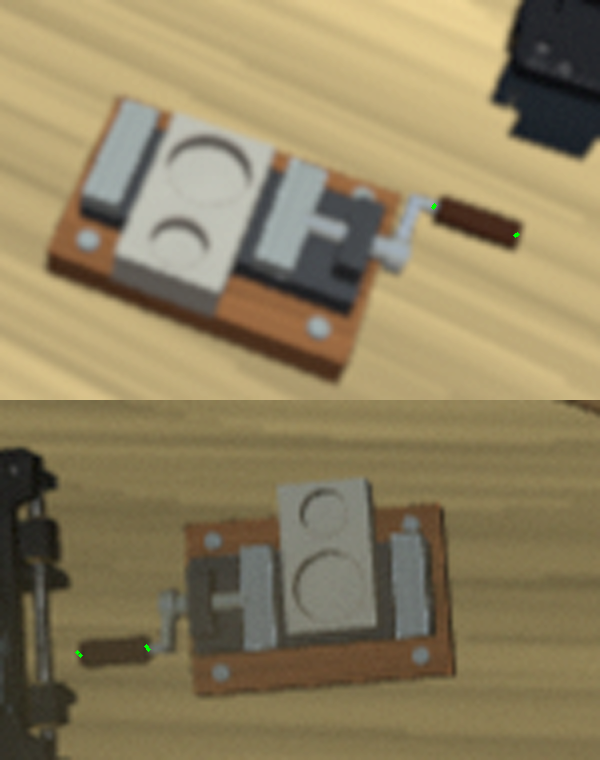

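Hollows are up and the mould lies flat between the jaws: scene crop (195,210), top crop (327,556). The handle at scene crop (477,222) matches the predicted points. Next I'll check the mould's x and go down to the handle.

```bash
python3 -m jog '[[[-0.0027,0.0037,0.0617,-0.0012,0.0001,0.0009,-0.3],[-0.0027,0.0037,0.0617,-0.0012,0.0001,0.0009,-0.3],[0,0,0.07,0,0,0,-0.3],[0,0,0.07,0,0,0,-0.3],[0,0,0.06,0,0,0,-0.3],[0,0,0.04,0,0,0,-0.3],[0,0,0,0,0,0,-0.3]]]'
python3 - <<'E'
from cr import *
b=optics.grab_frame('top')
c=atz(b,[[170+327/4,150+156/4]],.08)[0]
L=(atz(b,[[170+322/4,150+82.5/4]],.08)-atz(b,[[170+331.5/4,150+229.5/4]],.08))[0]
print('mould in vise',(c-V)@vx,(c-V)@vy,'yaw rel',np.degrees(np.arctan2(L[1],L[0])-w),np.linalg.norm(L))
plan(H(1.2),r,2); print(s['contact_force'])
E
```

```text
time_s: 19.7
eef_pos: [0.5258, 0.2278, 0.0525]
ee_rot: [-0.001, 0.668, 0.744, -0.003]
contact_force: [-0.4, 0.7, -0.5]
finger_gap: 0.645
finger_force: 0.0
[0.52579121 0.22782079 0.05250609] [0.39 0.47 1.78 0.   0.9  0.28]
mould in vise 0.020038494361403158 -0.004270028482141372 yaw rel -0.22724489120838062 0.09881289702163167
2 rows [0.0044, -0.0023, 0.0016, -0.0005, 0.0001, -0.0012] to [0.5246 0.2317 0.0528] mid [0.526 0.23  0.053]
[-0.3757019   0.74787333 -0.48197964]
```

```bash
python3 -m jog '[[[0.0044,-0.0023,0.0016,-0.0005,0.0001,-0.0012,-0.3],[0.0044,-0.0023,0.0016,-0.0005,0.0001,-0.0012,0],[0,0,0,0,0,0,0.3],[0,0,0,0,0,0,0.5],[0,0,0,0,0,0,1],[0,0,0,0,0,0,1],[0,0,0,0,0,0,1],[0,0,0,0,0,0,1]]]' 30
cat > arc.py <<'E'
from cr import *
import sys
# handle angle from present grip point
g=p+o.apply([0,0,G])-V;x=g@vx;z=g[2]-.06
print('x,z',x.round(4),z.round(4),'rad',np.hypot(x,z).round(4),'y',(g@vy).round(4),'angle',np.arctan2(-x,z)%(2*np.pi),'F',np.round(s['contact_force'],1),'gap mm',s['finger_gap']*91)
th=float(sys.argv[1]);n=int(sys.argv[2]);d=float(sys.argv[3]);cur=g+V
for i in range(n):
    t=H(th+d*(i+1),g@vy);print('[%s]'%','.join('%.4f'%k for k in np.r_[o.inv().apply(t-cur)/.4,0,0,0,1]),end=',');cur=t
E
python3 arc.py 1.2 16 .2
```

```text
time_s: 20.55
eef_pos: [0.5246, 0.2331, 0.0535]
ee_rot: [0.001, 0.666, 0.746, 0.001]
contact_force: [0.6, 0.9, -0.1]
finger_gap: 0.191
finger_force: 30.0
[0.52461475 0.23312483 0.05349071] [ 0.4   0.46  1.79 -0.    0.89  0.29]
x,z -0.0297 0.0123 rad 0.0322 y 0.1484 angle 1.1789520134660043 F [ 0.6  0.9 -0.1] gap mm 17.35206685325521
[-0.0000,-0.0045,0.0171,0.0000,0.0000,0.0000,1.0000],[-0.0000,-0.0012,0.0159,0.0000,0.0000,0.0000,1.0000],[-0.0000,0.0020,0.0158,0.0000,0.0000,0.0000,1.0000],[-0.0000,0.0051,0.0151,0.0000,0.0000,0.0000,1.0000],[-0.0000,0.0080,0.0138,0.0000,0.0000,0.0000,1.0000],[-0.0000,0.0106,0.0119,0.0000,0.0000,0.0000,1.0000],[-0.0000,0.0128,0.0096,0.0000,0.0000,0.0000,1.0000],[-0.0000,0.0144,0.0069,0.0000,0.0000,0.0000,1.0000],[-0.0000,0.0155,0.0039,0.0000,0.0000,0.0000,1.0000],[-0.0000,0.0160,0.0007,0.0000,0.0000,0.0000,1.0000],[-0.0000,0.0158,-0.0025,0.0000,0.0000,0.0000,1.0000],[-0.0000,0.0150,-0.0056,0.0000,0.0000,0.0000,1.0000],[-0.0000,0.0136,-0.0084,0.0000,0.0000,0.0000,1.0000],[-0.0000,0.0116,-0.0110,0.0000,0.0000,0.0000,1.0000],[-0.0000,0.0092,-0.0130,0.0000,0.0000,0.0000,1.0000],[-0.0000,0.0064,-0.0146,0.0000,0.0000,0.0000,1.0000],
```

```bash
python3 -m jog '[[[0,-0.0045,0.0171,0,0,0,1],[0,-0.0012,0.0159,0,0,0,1],[0,0.002,0.0158,0,0,0,1],[0,0.0051,0.0151,0,0,0,1],[0,0,0,0,0,0,1]]]' | head -4; python3 arc.py 2.0 16 .2
```

```text
time_s: 21.05
eef_pos: [0.5253, 0.2331, 0.0267]
ee_rot: [0.001, 0.666, 0.746, 0.001]
contact_force: [2.1, 0.7, -2.5]
[0.52530036 0.23314382 0.02669846] [ 0.4   0.5   1.81 -0.    0.83  0.29]
x,z -0.029 -0.0145 rad 0.0325 y 0.1483 angle 2.0338680202173083 F [ 2.1  0.7 -2.5] gap mm 17.342107750087205
[-0.0000,0.0079,0.0108,0.0000,0.0000,0.0000,1.0000],[-0.0000,0.0106,0.0119,0.0000,0.0000,0.0000,1.0000],[-0.0000,0.0128,0.0096,0.0000,0.0000,0.0000,1.0000],[-0.0000,0.0144,0.0069,0.0000,0.0000,0.0000,1.0000],[-0.0000,0.0155,0.0039,0.0000,0.0000,0.0000,1.0000],[-0.0000,0.0160,0.0007,0.0000,0.0000,0.0000,1.0000],[-0.0000,0.0158,-0.0025,0.0000,0.0000,0.0000,1.0000],[-0.0000,0.0150,-0.0056,0.0000,0.0000,0.0000,1.0000],[-0.0000,0.0136,-0.0084,0.0000,0.0000,0.0000,1.0000],[-0.0000,0.0116,-0.0110,0.0000,0.0000,0.0000,1.0000],[-0.0000,0.0092,-0.0131,0.0000,0.0000,0.0000,1.0000],[-0.0000,0.0064,-0.0146,0.0000,0.0000,0.0000,1.0000],[-0.0000,0.0034,-0.0156,0.0000,0.0000,0.0000,1.0000],[0.0000,0.0002,-0.0160,0.0000,0.0000,0.0000,1.0000],[0.0000,-0.0029,-0.0157,0.0000,0.0000,0.0000,1.0000],[0.0000,-0.0060,-0.0148,0.0000,0.0000,0.0000,1.0000],
```

```bash
python3 -m jog '[[[0,0.0079,0.0108,0,0,0,1],[0,0.0106,0.0119,0,0,0,1],[0,0.0128,0.0096,0,0,0,1],[0,0.0144,0.0069,0,0,0,1],[0,0.0155,0.0039,0,0,0,1],[0,0,0,0,0,0,1]]]' | head -4; python3 arc.py 3.0 12 .2
```

```text
time_s: 21.65
eef_pos: [0.5497, 0.236, 0.0094]
ee_rot: [0.0, 0.666, 0.746, 0.001]
contact_force: [-1.0, 1.8, -8.4]
[0.54972367 0.23598345 0.00939096] [ 0.39  0.55  1.77 -0.    0.83  0.27]
x,z -0.0044 -0.0318 rad 0.0321 y 0.1484 angle 3.0026489783703045 F [-1.   1.8 -8.4] gap mm 17.60060495841192
[-0.0000,0.0158,0.0004,0.0000,0.0000,0.0000,1.0000],[-0.0000,0.0158,-0.0025,0.0000,0.0000,0.0000,1.0000],[-0.0000,0.0150,-0.0056,0.0000,0.0000,0.0000,1.0000],[-0.0000,0.0136,-0.0084,0.0000,0.0000,0.0000,1.0000],[-0.0000,0.0116,-0.0110,0.0000,0.0000,0.0000,1.0000],[-0.0000,0.0092,-0.0131,0.0000,0.0000,0.0000,1.0000],[-0.0000,0.0064,-0.0146,0.0000,0.0000,0.0000,1.0000],[0.0000,0.0034,-0.0156,0.0000,0.0000,0.0000,1.0000],[0.0000,0.0002,-0.0160,0.0000,0.0000,0.0000,1.0000],[0.0000,-0.0030,-0.0157,0.0000,0.0000,0.0000,1.0000],[0.0000,-0.0060,-0.0148,0.0000,0.0000,0.0000,1.0000],[0.0000,-0.0088,-0.0133,0.0000,0.0000,0.0000,1.0000],
```

```bash
python3 -m jog '[[[0,0.0158,0.0004,0,0,0,1],[0,0.0158,-0.0025,0,0,0,1],[0,0.015,-0.0056,0,0,0,1],[0,0.0136,-0.0084,0,0,0,1],[0,0.0116,-0.011,0,0,0,1],[0,0.0092,-0.0131,0,0,0,1],[0,0,0,0,0,0,1]]]' | head -4; python3 arc.py 4.2 10 .15
```

```text
time_s: 22.35
eef_pos: [0.5834, 0.2397, 0.029]
ee_rot: [0.002, 0.666, 0.746, 0.003]
contact_force: [1.5, 1.7, 0.5]
[0.58343945 0.23968639 0.02901796] [ 0.37  0.56  1.67 -0.    0.9   0.26]
x,z 0.0294 -0.0122 rad 0.0318 y 0.1483 angle 4.31925935059067 F [1.5 1.7 0.5] gap mm 17.39478831352976
[-0.0000,0.0014,-0.0021,0.0000,0.0000,0.0000,1.0000],[0.0000,0.0035,-0.0115,0.0000,0.0000,0.0000,1.0000],[0.0000,0.0017,-0.0119,0.0000,0.0000,0.0000,1.0000],[0.0000,-0.0001,-0.0120,0.0000,0.0000,0.0000,1.0000],[0.0000,-0.0019,-0.0118,0.0000,0.0000,0.0000,1.0000],[0.0000,-0.0036,-0.0114,0.0000,0.0000,0.0000,1.0000],[0.0000,-0.0053,-0.0108,0.0000,0.0000,0.0000,1.0000],[0.0000,-0.0068,-0.0099,0.0000,0.0000,0.0000,1.0000],[0.0000,-0.0082,-0.0087,0.0000,0.0000,0.0000,1.0000],[0.0000,-0.0094,-0.0074,0.0000,0.0000,0.0000,1.0000],
```

```bash
python3 -m jog '[[[0,0.0014,-0.0021,0,0,0,1],[0,0.0035,-0.0115,0,0,0,1],[0,0.0017,-0.0119,0,0,0,1],[0,-0.0001,-0.012,0,0,0,1],[0,-0.0019,-0.0118,0,0,0,1],[0,-0.0036,-0.0114,0,0,0,1],[0,0,0,0,0,0,1]]]' | head -4; python3 arc.py 5.1 8 .1
```

```text
time_s: 23.05
eef_pos: [0.5832, 0.2397, 0.0528]
ee_rot: [0.002, 0.666, 0.746, 0.002]
contact_force: [4.8, 0.4, 2.5]
[0.58323351 0.23972977 0.05280427] [ 0.37  0.54  1.65 -0.    0.95  0.26]
x,z 0.0292 0.0116 rad 0.0314 y 0.1484 angle 5.090823473554854 F [4.8 0.4 2.5] gap mm 17.420291902991192
[0.0000,-0.0022,-0.0085,0.0000,0.0000,0.0000,1.0000],[0.0000,-0.0041,-0.0069,0.0000,0.0000,0.0000,1.0000],[0.0000,-0.0047,-0.0065,0.0000,0.0000,0.0000,1.0000],[0.0000,-0.0053,-0.0060,0.0000,0.0000,0.0000,1.0000],[0.0000,-0.0059,-0.0054,0.0000,0.0000,0.0000,1.0000],[0.0000,-0.0064,-0.0048,0.0000,0.0000,0.0000,1.0000],[0.0000,-0.0069,-0.0041,0.0000,0.0000,0.0000,1.0000],[0.0000,-0.0072,-0.0034,0.0000,0.0000,0.0000,1.0000],
```

```bash
python3 -m jog '[[[0,-0.0022,-0.0085,0,0,0,1],[0,-0.0041,-0.0069,0,0,0,1],[0,0,0,0,0,0,1]]]' 45| grep -E 'pos|cont'
python3 -m jog '[[[0,-0.0047,-0.0065,0,0,0,1],[0,0,0,0,0,0,1]]]'| grep -E 'pos|cont'; python3 arc.py 5.4 4 .1
```

```text
eef_pos: [0.5803, 0.2394, 0.0583]
contact_force: [4.0, 0.7, 2.7]
eef_pos: [0.5785, 0.2392, 0.0608]
contact_force: [4.8, 2.2, 3.3]
[0.57850234 0.23924683 0.060821  ] [ 0.37  0.52  1.65 -0.    0.96  0.26]
x,z 0.0244 0.0196 rad 0.0313 y 0.1484 angle 5.388703197082952 F [4.8 2.2 3.3] gap mm 16.708226646339675
[0.0000,-0.0046,-0.0077,0.0000,0.0000,0.0000,1.0000],[0.0000,-0.0059,-0.0054,0.0000,0.0000,0.0000,1.0000],[0.0000,-0.0064,-0.0048,0.0000,0.0000,0.0000,1.0000],[0.0000,-0.0069,-0.0041,0.0000,0.0000,0.0000,1.0000],
```

```bash
python3 -m jog '[[[0,-0.0055,-0.0058,0,0,0,1],[0,0,0,0,0,0,1]]]'| grep -E 'pos|cont'
python3 -m jog '[[[0,-0.0059,-0.0054,0,0,0,1],[0,0,0,0,0,0,1]]]'| grep -E 'pos|cont'; python3 arc.py 5.6 4 .1
```

```text
eef_pos: [0.5767, 0.239, 0.0629]
contact_force: [6.9, 1.1, 0.2]
eef_pos: [0.5756, 0.2389, 0.0642]
contact_force: [10.5, 1.6, -6.8]
[0.57560093 0.23885843 0.06418287] [ 0.38  0.51  1.66 -0.    0.96  0.26]
x,z 0.0215 0.023 rad 0.0314 y 0.1484 angle 5.532051070545716 F [10.5  1.6 -6.8] gap mm 16.8037143948513
[0.0000,-0.0095,-0.0094,0.0000,0.0000,0.0000,1.0000],[0.0000,-0.0069,-0.0041,0.0000,0.0000,0.0000,1.0000],[0.0000,-0.0072,-0.0034,0.0000,0.0000,0.0000,1.0000],[0.0000,-0.0075,-0.0027,0.0000,0.0000,0.0000,1.0000],
```

```bash
python3 -m jog '[[[0,-0.0064,-0.0048,0,0,0,1],[0,0,0,0,0,0,1]]]'| grep -E 'pos|cont'
python3 -m jog '[[[0,-0.0055,-0.005,0,0,0,1],[0,0,0,0,0,0,1]]]'| grep -E 'pos|cont'; python3 arc.py 5.7 2 .1 | head -2
```

```text
eef_pos: [0.5745, 0.2387, 0.0653]
contact_force: [15.2, 2.0, -12.4]
eef_pos: [0.5735, 0.2385, 0.0663]
contact_force: [19.4, 1.9, -19.9]
[0.5734949  0.23852222 0.06634479] [ 0.38  0.51  1.66 -0.    0.96  0.26]
x,z 0.0192 0.0251 rad 0.0317 y 0.1483 angle 5.630034394385176 F [ 19.4   1.9 -19.9] gap mm 16.675261330660003
```

```bash
python3 -m jog '[[[0,0,0,0,0,0,0.3],[0,0,0,0,0,0,0],[0,0,0,0,0,0,-0.3],[0,0,0,0,0,0,-0.3]]]'| grep -E 'pos|cont'
python3 -m jog '[[[0,0,-0.03,0,0,0,-0.3],[0,0,-0.1,0,0,0,-0.3],[0,0,-0.12,0,0,0,-0.3],[0,0,-0.12,0,0,0,-0.3],[0.08,0,-0.08,0,0,0,-0.3],[0,0,0,0,0,0,-0.3]]]'
python3 - <<'E'
from cr import *
a=optics.grab_frame('scene');b=optics.grab_frame('top')
A=cv2.resize(a['color'][180:280,320:470],None,fx=4,fy=4,interpolation=cv2.INTER_CUBIC)
B=cv2.resize(b['color'][150:200,170:320],None,fx=4,fy=4,interpolation=cv2.INTER_CUBIC)
cv2.imwrite('pics/f1.png',cv2.convertScaleAbs(np.vstack([A,B]),alpha=1.4))
for l in('disc_mould','bowl','brush'): print(l,[(round(r['score'],2),[int(x) for x in r['box']]) for r in spotter.regions_of(b,l)][:2])
E
```

```text
eef_pos: [0.5661, 0.2373, 0.0675]
contact_force: [0.4, 0.3, -0.2]
time_s: 25.35
eef_pos: [0.5652, 0.2732, 0.2549]
ee_rot: [0.002, 0.665, 0.747, 0.006]
contact_force: [-0.4, -0.1, -0.5]
finger_gap: 0.649
finger_force: 0.0
[0.56517641 0.27316069 0.25492267] [0.43 0.38 1.38 0.   1.38 0.32]
disc_mould [(0.9, [424, 172, 461, 206])]
bowl [(0.57, [406, 241, 438, 268])]
brush [(0.8, [266, 126, 329, 158])]
```

View pics/f1.png

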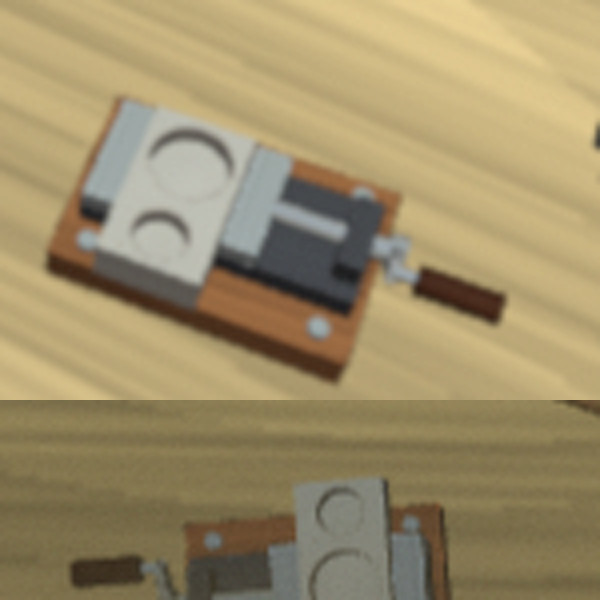

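The mould is flat and clamped between both jaws, hollows up: scene crop (175,200), top crop (340,545). The handle is free, and the bystanders haven't moved.

```bash
python3 -c "from bench import job_done; print(job_done())"
```

```text
the job is handed in; nothing more can be done
None
```

The mould is turned over and lies hollows up on the vise bed, about 20 mm off-centre along the jaws (limit 30 mm); the vise is cranked firm, the handle is released, the bystanders are where they were, and the job is handed in at about 25 s.

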